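Slide the metal sheet onto the middle rails of the bench rack

ROBOT

A 6-joint arm with a two-finger parallel gripper is mounted at the origin on a cart in front of the work surface, level with it; the furniture and walls round the work are solid. World frame = base frame: x ahead of the robot, y to its left, z up, the work surface at z = 0. Lengths are in mm, angles in rad, forces in N, time in s.
With the tool pointing down it reaches from about 350 to 800 mm from the base axis. Payload 7.3 kg.
Tool frame: the origin (TCP) lies midway between the tips of the shut fingers; the grasp point (between the pads) lies 19 mm behind it; z points along the fingers, y is the line along which they close (so a half turn about z gives the same grasp; the last joint's range is limited). The gripper opens to 85 mm and grips with 20 to 120 N. Pads are 22 mm wide; open, the fingers measure 114 mm over their backs; the gripper's body (76 mm by 85 mm) begins 54 mm behind the grasp point. The pads swing forward as they close: fully open they stand 13 mm farther back than shut.
Start: joints at [-1.478, 0.342, 1.524, -0, 1.275, -0.146], TCP at [124.203, -510.116, 231.322] pointing down, gripper open.
Joint ranges: [-2.53, 2.53], [-0.77, 2.02], [0.04, 2.7], [-1, 4.14], [0.28, 2.66], [-3.11, 3.11]. Speed limits (rad/s): [2.57, 2.57, 3.14, 3.14, 3.14, 3.14].

INTERFACE

Orientations are given as a unit quaternion [w, x, y, z].
In Python, from cell import * gives the robot as it stands. Calls block until the motion is done:
- move_to(position, orientation): joint-space move of the TCP to a pose.
- move_straight(position, max_speed=150, ori=None, contact_N=None): straight line of the TCP; ori=None keeps the orientation; max_speed is the mean speed in mm/s. With contact_N (N) it stops when the force on the tool has changed by that much, and returns True; else False.
- movej(angles): joint-space move.
- gripper_to(opening, f_grip=None): opening from 0.0 (shut) to 1.0 (fully open); f_grip is the grip in N (None keeps the last); returns when the fingers have stopped.
- dwell(seconds).
- solve_ik(position, orientation): joint angles nearest the present ones, or None.
- get_state(): the state.
- grab_frame(name): name is "scene" or "top" or "wrist"; returns (picture, depth): 480x640x3 uint8, red, green, blue; 480x640 float32, mm along the optical axis (not along the pixel's ray), 0 where there is no reading.
- calibration(name): a dict with "vertical_fov" (degrees; the focal length in pixels is half the picture's height over the tangent of half this angle, whatever the lens; pixels are square), "cx", "cy" (the principal point, pixels), "xyz" and "rotation" of the camera in the world. Camera axes: x right, y down, z forward; pixel columns grow to the right and rows downward; lengths in mm; the calibration is good to about 2 mm. A picture is of the moment at which its call begins: read the wrist's pose just before it. calibration takes no time and is no camera call; for the wrist camera it gives the pose at the moment of the call.
A pose or a line that the arm cannot do raises Unreachable and nothing moves.
- hand_in(): hands the job in; it is judged then, once.
The state is a dict: "t": time; "qpos": joint angles; "qvel": joint speeds; "joint_torque": joint torques, N m; "tcp_pos": TCP position; "orientation": TCP orientation; "ft_force": force on the tool from outside, world axes, zero at the start; "ft_torque": the same for the moment, N m; "finger_gap": opening from 0.0 (shut) to 1.0 (fully open); "grip_force": force on a finger pad.
Only numpy, scipy, OpenCV 4.12 (cv2) and the standard library are available. Lean on these libraries where they do the work, as an engineer would, in place of code of your own. Each camera call takes 0.05 s, during which the arm holds its last target. There are 200 camera calls.

TASK

Pick up the flat metal sheet from the bench by its upright grip and slide it into the small plywood rack on the middle one of the rack's three pairs of rails, grip outwards. Push it fully home against the back of the rack, so that it lies flat on both middle rails, and let go.

Things in the scene. Friction and masses are not known exactly. Their poses are not given: they have to be found in the camera images.
- sheet: Flat steel sheet, 160 (x) x 110 (y) x 4 mm, about 0.18 kg, loose, lying flat on the bench. Origin: centre of its underside; z up. An upright dark steel grip stands near its front (-x) edge: a block 30 (x) x 12 (y) mm, centred at x = -60 mm, y = 0, rising from the sheet to 47 mm above its underside. The balance point is about 50 mm behind the grip (+x).
- rack: Plywood rack fixed to the bench: 110 deep (x), 150 wide (y), 165 mm high, open at the front (-x, towards the robot) and top. Origin: underside centre; z up. Side walls' inner faces at y = +-65 mm, back's inner face at x = 55, front at x = -55. On each side wall three level ledges, 26 wide, 4 thick, run front to back, tops 30, 85 and 140 mm up: three rail pairs. A blue elbow lies inside.
- home (a point): Where the centre of the sheet's underside is when the sheet is fully home on the middle rails (rack frame x = -25, y = 0, z = 85 mm; axes as the rack's). The sheet's front 50 mm, with the grip, then stand out in front of the rack.
- grip (a point): Centre of the top of the sheet's upright grip: sheet frame x = -60, y = 0, z = 47 mm. Axes as the sheet's.

How it is judged:
By the outcome, as a careful person would: the job done as asked, in the order asked, and still so for the second after the job is handed in, with the robot touching nothing.
It also fails if it takes over 40 s, if anything falls off the work surface, if the arm or the gripper's body presses on something with over 40 N, if the wrist force passes 120 N, or if a joint passes its speed limit or range.

## Working session

There is one attempt and no reset: what is moved stays moved. The work goes in short steps, each a Python script; the robot and the scene stay as the last script left them, time stands still between calls to the robot, and variables do not carry over. Pictures are saved under pics/ and viewed, at most 10 in all, crops included, and the job is handed in when it is done.

```bash
mkdir -p pics; cat > h.py <<'E'
from cell import *
import numpy as np, cv2
def K(c):
    f=240/np.tan(np.radians(c["vertical_fov"])/2); return f,c["cx"],c["cy"]
def cloud(name):
    c=calibration(name); im,d=grab_frame(name); f,cx,cy=K(c)
    v,u=np.mgrid[:480,:640]; R=np.array(c["rotation"])
    P=np.stack([(u-cx)/f*d,(v-cy)/f*d,d],-1)@R.T+np.array(c["xyz"])
    P[d==0]=np.nan
    return im,d,P,c
E
python3 - <<'E'
from h import *
for n in("scene","top"):
    im,d,P,c=cloud(n); cv2.imwrite(f"pics/{n}0.png",im[...,::-1]); np.savez(f"{n}0.npz",im=im,d=d,P=P)
    print(n,c, (d>0).mean())
print(get_state())
E
```

```text
Traceback (most recent call last):
  File "h.py", line 8, in cloud
    P=np.stack([(u-cx)/f*d,(v-cy)/f*d,d],-1)@R.T+np.array(c["xyz"])
      ~~~~~~~~~~~~~~~~~~~~~~~~~~~~~~~~~~~~~~^~~~
ValueError: matmul: Input operand 1 has a mismatch in its core dimension 0, with gufunc signature (n?,k),(k,m?)->(n?,m?) (size 4 is different from 3)
```

Rotation is a quaternion.

```bash
sed -i 's/R=np.array(c\["rotation"\])/w,*x=c["rotation"]; R=Rot.from_quat([*x,w]).as_matrix()/; 2a from scipy.spatial.transform import Rotation as Rot' h.py
python3 - <<'E'
from h import *
for n in("scene","top"):
    im,d,P,c=cloud(n); cv2.imwrite(f"pics/{n}0.png",im[...,::-1]); np.savez(f"{n}0.npz",im=im,d=d,P=P)
    print(n,c, (d>0).mean())
print(get_state())
E
```

```text
scene {'vertical_fov': 43.95877863510792, 'cx': 311.7981314393188, 'cy': 234.48617311300504, 'xyz': array([187.94167903, 845.90687799, 702.83326828]), 'rotation': array([ 0.09182342, -0.221685  ,  0.89319569, -0.38029684])} 0.9959440104166667
top {'vertical_fov': 56.76368911519658, 'cx': 320.647153147989, 'cy': 235.54242398293368, 'xyz': array([424.16013421, 289.2182313 , 933.39152255]), 'rotation': array([-0.02979537,  0.70950066, -0.70405146,  0.0057081 ])} 0.99615234375
{'t': 0.15, 'qpos': array([-1.47801984e+00,  3.42576619e-01,  1.52477188e+00,  6.46483667e-06,
        1.27541711e+00, -1.45972894e-01]), 'qvel': array([ 0.00094297, -0.00245918, -0.00225611,  0.00121241, -0.00043276,
       -0.00024032]), 'joint_torque': array([ 1.86237681e-03, -4.33906567e+01, -2.46146858e+01, -9.81044468e-05,
        5.66416144e-03,  1.58188095e-05]), 'tcp_pos': array([ 124.16590978, -509.80374241,  230.78735528]), 'orientation': array([-5.86183740e-04,  9.92883240e-01,  1.19090414e-01,  1.86880825e-05]), 'ft_force': array([-0.62760609,  0.15966196, -0.67066849]), 'ft_torque': array([-0.02137873, -0.02323211,  0.03146227]), 'grip_force': 0.0, 'finger_gap': 1.0011685707217381}
```

View pics/scene0.png

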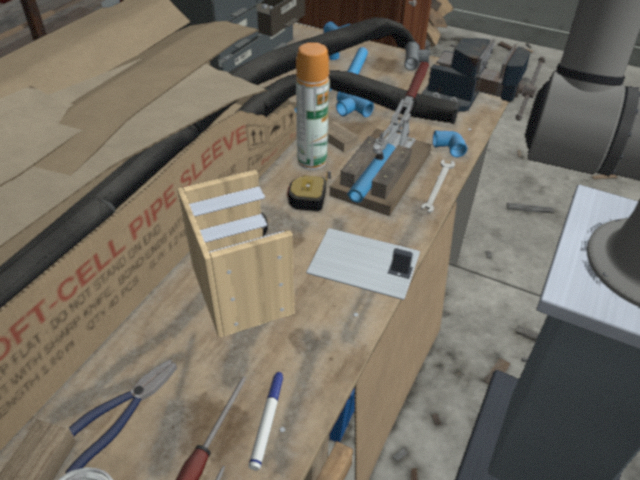

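View pics/top0.png

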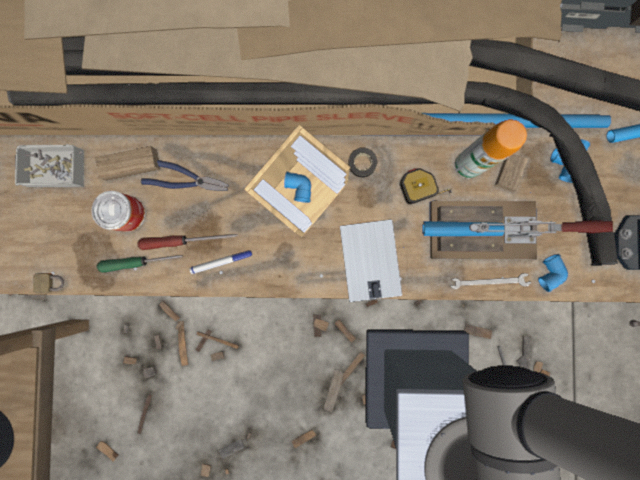

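The sheet lies at about (372,260) in the top view, grip near (375,288). The rack is at (300,180), turned about 45°, with its open front facing lower right. A blue elbow at (297,187) is inside. Next I measure all three.

```bash
python3 - <<'E'
from h import *
T=np.load("top0.npz");S=np.load("scene0.npz")
for n,D,box in(("top",T,(330,410,210,310)),("scene",S,(295,430,220,305))):
    im,P=D["im"],D["P"]; hsv=cv2.cvtColor(im,cv2.COLOR_RGB2HSV)
    m=np.zeros((480,640),np.uint8);u0,u1,v0,v1=box
    sl=(slice(v0,v1),slice(u0,u1))
    m[sl]=((hsv[sl][...,1]<40)&(hsv[sl][...,2]>110)); 
    c=max(cv2.findContours(m,0,2)[0],key=cv2.contourArea)
    full=cv2.drawContours(np.zeros_like(m),[cv2.convexHull(c)],-1,1,-1)>0
    k=full&(P[...,2]<12)
    print(n,"sheet z med",np.nanmedian(P[...,2][k]), "rect",cv2.minAreaRect(P[k][:,:2].astype(np.float32)))
    g=(P[...,2]>36)&(P[...,2]<60); g2=np.zeros_like(g); g2[sl]=g[sl]
    ys,xs=np.nonzero(g2); print(" grip px",len(xs),"z",np.nanmedian(P[g2][:,2]),"rect",cv2.minAreaRect(P[g2][:,:2].astype(np.float32)))
    b=np.nanmedian(P[...,2][400:,:][:, :0]) if 0 else 0
# rack
for n,D,box in(("top",T,(235,360,120,240)),("scene",S,(170,300,165,340))):
    im,P=D["im"],D["P"]; hsv=cv2.cvtColor(im,cv2.COLOR_RGB2HSV);u0,u1,v0,v1=box
    sl=(slice(v0,v1),slice(u0,u1)); p=P[sl].reshape(-1,3);h=hsv[sl].reshape(-1,3)
    def rect(k,t): 
        if k.sum()>20: print(n,t,k.sum(),"z",np.round(np.nanpercentile(p[k][:,2],[5,50,95]),1),cv2.minAreaRect(p[k][:,:2].astype(np.float32)))
    rect((p[:,2]>155)&(p[:,2]<175),"top rim")
    w=(h[:,1]<45)&(h[:,2]>120)
    rect(w&(p[:,2]>132)&(p[:,2]<148),"top ledges")
    rect(w&(p[:,2]>77)&(p[:,2]<93),"mid ledges")
    rect((h[:,0]>90)&(h[:,0]<115)&(h[:,1]>110),"elbow")
    print(np.histogram(p[:,2],bins=range(-10,190,10)))
# bench level
for n,D,(u,v) in(("top",T,(330,250)),("scene",S,(320,310))): print(n,"bench",np.nanmedian(D["P"][v-5:v+5,u-5:u+5].reshape(-1,3),0))
cv2.imwrite("pics/rack0.png",cv2.resize(np.hstack([T["im"][115:245,230:365],S["im"][200:330,175:310]]),None,fx=2.9,fy=2.9)[...,::-1])
E
```

```text
top sheet z med 3.2035571260423694 rect ((370.09393310546875, 163.14328002929688), (273.9931945800781, 296.53704833984375), 0.8119474649429321)
 grip px 96 z 46.59087062218782 rect ((360.9840087890625, 209.6009521484375), (28.769594192504883, 12.21634292602539), 6.902924537658691)
scene sheet z med 3.5694308996063455 rect ((431.9993896484375, 133.59555053710938), (165.37039184570312, 312.3716735839844), 7.485610008239746)
 grip px 191 z 45.484415052955455 rect ((360.9211730957031, 210.5155487060547), (29.946298599243164, 15.512246131896973), 9.691532135009766)
top top rim 1224 z [158.7 164.7 167.1] ((564.2911987304688, 358.91339111328125), (118.35651397705078, 150.4708709716797), 50.22600173950195)
top top ledges 1781 z [138.  140.1 142.5] ((561.94873046875, 356.013427734375), (110.54608917236328, 130.6238555908203), 50.17018127441406)
top mid ledges 275 z [82.4 85.  87.8] ((561.69873046875, 355.9976806640625), (110.24179077148438, 130.35867309570312), 50.3027229309082)
top elbow 505 z [29.4 37.3 41.3] ((569.6712646484375, 368.288330078125), (54.42793273925781, 53.22661590576172), 81
[... 350 characters left out ...]
111328125, 209.37583923339844), 50.97901153564453)
scene top ledges 1092 z [138.1 140.3 142. ] ((556.4957885742188, 357.8539733886719), (106.69844055175781, 145.05125427246094), 50.79425048828125)
scene mid ledges 886 z [82.7 85.3 87. ] ((553.7063598632812, 355.25592041015625), (97.5173110961914, 144.70001220703125), 50.57160568237305)
(array([2503, 4628,  619,  601,  790,  777,  723,  554,  599, 1606,  952,
        981,  794,  687, 1126, 1731, 1089, 1785,   72]), array([-10,   0,  10,  20,  30,  40,  50,  60,  70,  80,  90, 100, 110,
       120, 130, 140, 150, 160, 170, 180]))
top bench [4.40780468e+02 3.03326275e+02 1.14150880e-01]
scene bench [4.38766613e+02 3.37773449e+02 4.25125740e-01]
```

View pics/rack0.png

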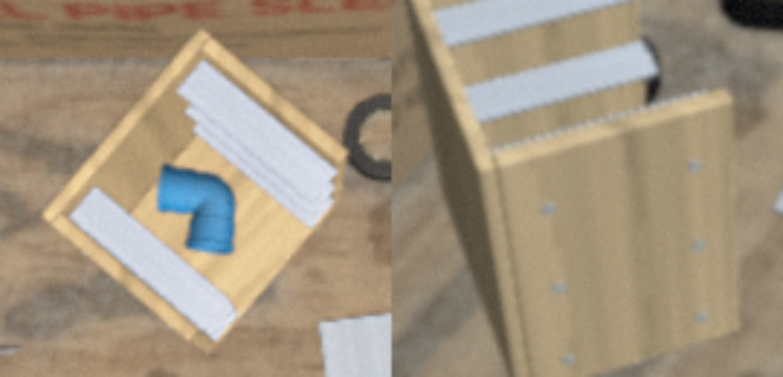

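Rack: centre (562, 356), yaw 50.2°. The middle rails are at z = 85 in both views, and the elbow's top is at about 41, below them. I'll refine the sheet's pose, then check the clearance on the swing path and which side the wrist camera is on.

```bash
python3 - <<'E'
from h import *
T=np.load("top0.npz");S=np.load("scene0.npz")
for n,D,box in(("top",T,(330,410,210,310)),("scene",S,(295,430,220,305))):
    im,P=D["im"],D["P"]; hsv=cv2.cvtColor(im,cv2.COLOR_RGB2HSV);u0,u1,v0,v1=box
    m=np.zeros((480,640),np.uint8);m[v0:v1,u0:u1]=((hsv[...,1]<40)&(hsv[...,2]>110)&(abs(P[...,2]-4)<7))[v0:v1,u0:u1]
    m=cv2.morphologyEx(m,cv2.MORPH_OPEN,np.ones((5,5)))
    c=max(cv2.findContours(m,0,2)[0],key=cv2.contourArea); m=cv2.drawContours(np.zeros_like(m),[c],-1,1,-1)>0
    k=m&(abs(P[...,2]-4)<7); print(n,cv2.minAreaRect(P[k][:,:2].astype(np.float32)),np.median(P[k][:,2]))
P=np.concatenate([T["P"].reshape(-1,3),S["P"].reshape(-1,3)])
r=np.hypot(P[:,0],P[:,1]);a=np.degrees(np.arctan2(P[:,1],P[:,0]))
for a0 in range(-80,35,10):
    k=(a>a0)&(a<a0+10)&(r>300)&(P[:,2]>5); print(a0,[round(float(np.nanpercentile(P[k&(r<R),2],99.5))) if (k&(r<R)).sum()>20 else 0 for R in(480,560,620)])
c=calibration("wrist");s=get_state();w,*x=s["orientation"]
print("cam in tool",Rot.from_quat([*x,w]).inv().apply(c["xyz"]-s["tcp_pos"]))
E
```

```text
top ((420.3863220214844, 216.76402282714844), (161.45095825195312, 113.4980697631836), 7.380794525146484) 4.146629541698417
scene ((421.85113525390625, 214.54971313476562), (168.46328735351562, 130.1214141845703), 4.079285621643066) 4.330325809596047
-80 [0, 0, 0]
-70 [0, 0, 0]
-60 [62, 119, 119]
-50 [119, 120, 120]
-40 [0, 119, 119]
-30 [45, 150, 149]
-20 [86, 145, 144]
-10 [93, 100, 234]
0 [92, 104, 237]
10 [62, 61, 61]
20 [49, 48, 48]
30 [49, 49, 167]
cam in tool [  72.69169735   -0.37471351 -143.37455356]
```

```bash
cat >> h.py <<'E'
def q(psi):  # tool down, tool x at yaw psi (deg)
    a=np.radians(psi)/2; return [0,np.cos(a),np.sin(a),0]
G=np.array([361.,209.8]); YS=7.2
RC=np.array([561.8,356.0]); YR=50.2
X=np.array([np.cos(np.radians(YR)),np.sin(np.radians(YR))])
E
python3 - <<'E'
from h import *
move_straight([124,-510,300],max_speed=200)
move_to([*G,180],q(180+YS))
im,d,P,c=cloud("wrist"); cv2.imwrite("pics/w1.png",im[...,::-1])
k=(P[...,2]>38)&(P[...,2]<55)&(np.hypot(P[...,0]-G[0],P[...,1]-G[1])<35)
print(k.sum(),np.nanmedian(P[k][:,2]) if k.any() else 0, cv2.minAreaRect(P[k][:,:2].astype(np.float32)) if k.any() else 0)
s=get_state();print(s["t"],s["tcp_pos"],s["qpos"])
E
```

```text
526 47.06597372109471 ((359.5334777832031, 209.2374267578125), (29.23774528503418, 11.603829383850098), 7.194116115570068)
3.4 [361.43115967 209.38940685 180.06289477] [ 3.41201673e-01  2.01943588e-01  1.87676652e+00 -8.47495394e-05
  1.06266874e+00 -1.35391630e+00]
```

View pics/w1.png

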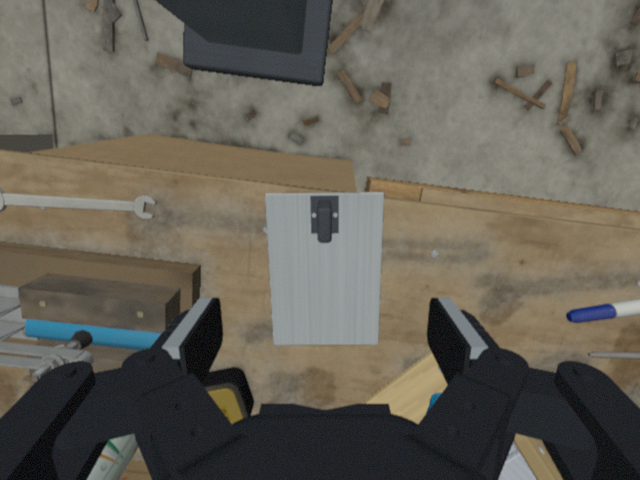

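Wrist view: the sheet and grip (at 324,220) sit squarely between the fingers. Its measured grip position and height of 47 mm agree with the top view, so I'll grasp, lift and check for sag.

```bash
python3 - <<'E'
from h import *
g=[360.3,209.4]
print(move_straight([*g,14],max_speed=120,contact_N=15))
gripper_to(0.0,f_grip=100)
s=get_state();print(s["finger_gap"],s["grip_force"],s["tcp_pos"])
move_straight([*s["tcp_pos"][:2],s["tcp_pos"][2]+100],max_speed=100)
z=get_state()["tcp_pos"][2]
for n in("top","scene"):
    im,d,P,c=cloud(n); cv2.imwrite(f"pics/{n}2.png",im[...,::-1])
    k=(P[...,2]>80)&(P[...,2]<125)&(abs(P[...,0]-430)<75)&(abs(P[...,1]-217)<62)
    a,b=np.radians(YS),P[k]; L=(b[:,:2]-g)@[np.cos(a),np.sin(a)]; W=(b[:,:2]-g)@[-np.sin(a),np.cos(a)]
    m=(L>40)&(L<138)&(abs(W)<53); A=np.c_[L,W,np.ones(len(L))][m]
    Z=b[m,2]; f=np.linalg.lstsq(A,Z,rcond=None)[0]; r=abs(Z-A@f)<4; f=np.linalg.lstsq(A[r],Z[r],rcond=None)[0]
    print(n,m.sum(),r.sum(),"slopes L,W, z at grip",f, "z-tcp",f[2]-z, "L range",np.percentile(L,[1,99]),"W",np.percentile(W,[1,99]))
print(get_state()["t"],get_state()["finger_gap"],get_state()["ft_force"])
E
```

```text
False
0.1232740449176909 97.88161039352417 [360.3623651  209.45043715  14.26463477]
top 2986 2977 slopes L,W, z at grip [-3.51045374e-03 -3.17197835e-04  1.03595796e+02] z-tcp -10.123380592930758 L range [ 12.94837685 138.53624694] W [-53.24573395  54.09149051]
scene 2989 2989 slopes L,W, z at grip [-4.34592349e-03  6.72024208e-04  1.03899590e+02] z-tcp -9.819586297989616 L range [ -0.38861992 138.34595429] W [-51.81991219  56.12879309]
6.8583 0.12144780593877981 [ 0.29203072 -0.33158806 -1.67359168]
```

View pics/scene2.png

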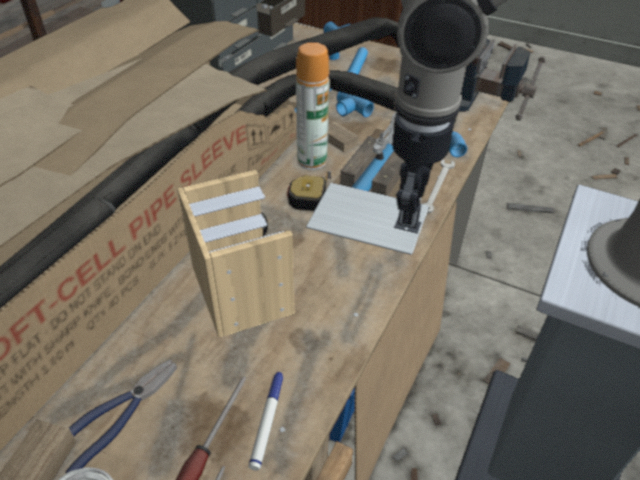

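The sheet is held level, with 0.5 mm of sag at the rear. Next: align in front of the rack and insert.

```bash
python3 - <<'E'
from h import *
Q=q(180+YR); p=lambda x,z:[*(RC+x*X),z]
move_to(p(-228,118),Q); move_straight(p(-226,105),max_speed=60)
im,d,P,c=cloud("top")
a=P[...,:2]-RC; rx=a@X; ry=a@np.array([-X[1],X[0]])
k=(abs(P[...,2]-95)<6)&(rx>-225)&(rx<-70)&(abs(ry)<80)
hsv=cv2.cvtColor(im,cv2.COLOR_RGB2HSV); k&=hsv[...,1]<45
m=k&(rx>-190)&(rx<-110)
print("sheet in rack frame: x",np.percentile(rx[k],[1,99]),"y",np.percentile(ry[m],[1,99]),"z",np.median(P[m][:,2]))
print(cv2.minAreaRect(np.c_[rx[k],ry[k]].astype(np.float32)))
cv2.imwrite("pics/top3.png",im[...,::-1]); s=get_state();print(s["t"],s["tcp_pos"],s["ft_force"])
print(move_straight(p(-100,105),max_speed=100,contact_N=15)); s=get_state();print(s["t"],(s["tcp_pos"][:2]-RC)@X,s["tcp_pos"],s["ft_force"])
E
```

```text
sheet in rack frame: x [-199.3320819   -86.87872652] y [-53.15857127  54.7616004 ] z 94.04220026667679
((-148.76962280273438, 0.7776451110839844), (126.22835540771484, 110.16925811767578), 0.3873707354068756)
8.1 [416.89748782 182.45431103 104.72047068] [ 0.19499291 -0.70931412 -1.95132569]
False
9.5083 -100.4514971227056 [497.47978284 278.84163277 104.97022899] [-0.21016485 -0.081829   -1.51383325]
```

```bash
python3 - <<'E'
from h import *
p=lambda x,z:[*(RC+x*X),z]
def st(t): s=get_state();print(t,round(s["t"],2),"rx",(s["tcp_pos"][:2]-RC)@X,"z",s["tcp_pos"][2],s["ft_force"]); return s
print(move_straight(p(-76,105),max_speed=30,contact_N=8)); s=st("push"); x=(s["tcp_pos"][:2]-RC)@X
move_straight(p(x-1,105),max_speed=30)
print(move_straight(p(x-1,95),max_speed=25,contact_N=6)); s=st("down"); z=s["tcp_pos"][2]
print(move_straight(p(x+4,z),max_speed=20,contact_N=15)); s=st("push2")
im,d,P,c=cloud("scene"); cv2.imwrite("pics/s4.png",cv2.resize(im[140:340,130:430],None,fx=2.6,fy=2.6)[...,::-1])
E
```

```text
True
push 10.06 rx -86.52898115522987 z 103.9905758867267 [ 0.15457316 -0.20824478 -1.87838594]
True
down 10.63 rx -87.22046508301278 z 99.32362102628075 [-0.23737798 -0.1594089   7.56824955]
True
push2 10.91 rx -86.05452822414331 z 99.5038471017221 [-2.36790845 -2.19830575  4.82724594]
```

View pics/s4.png

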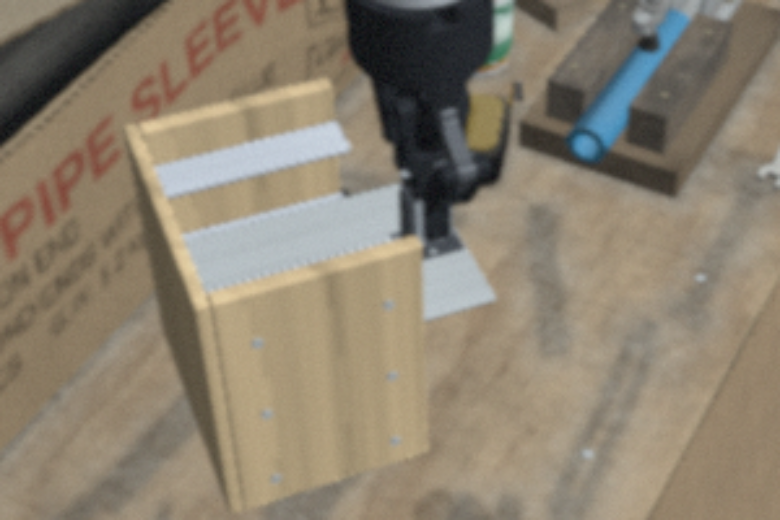

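The sheet lies on the middle rails against the back. Now release, retreat and check.

```bash
python3 - <<'E'
from h import *
gripper_to(0.5); s=get_state(); t=s["tcp_pos"]
move_straight([t[0],t[1],t[2]+90],max_speed=80)
move_to([*(RC-230*X),260],q(180+YR))
for n in("top","scene"):
    im,d,P,c=cloud(n); a=P[...,:2]-RC; rx=a@X; ry=a@np.array([-X[1],X[0]])
    hsv=cv2.cvtColor(im,cv2.COLOR_RGB2HSV)
    k=(abs(P[...,2]-89)<6)&(rx>-130)&(rx<65)&(abs(ry)<64)&(hsv[...,1]<50)&(hsv[...,2]>100)
    g=(abs(P[...,2]-132)<5)&(rx>-115)&(rx<-62)&(abs(ry)<30)
    A=np.c_[rx[k],ry[k],np.ones(k.sum())]; f=np.linalg.lstsq(A,P[k][:,2],rcond=None)[0]
    o=k&(rx<-60)
    print(n,"x",np.percentile(rx[k],[.5,99.5]),"y front",np.percentile(ry[o],[1,99]),"plane",f,"grip",g.sum(),np.median(rx[g]),np.median(ry[g]))
    cv2.imwrite(f"pics/{n}5.png",cv2.resize(im[100:300,230:430] if n=="top" else im[140:340,130:330],None,fx=2.5,fy=2.5)[...,::-1])
a,b=cv2.imread("pics/top5.png"),cv2.imread("pics/scene5.png"); cv2.imwrite("pics/both5.png",cv2.resize(np.hstack([a,b]),(800,400)))
s=get_state();print(s["t"],s["ft_force"])
E
```

```text
top x [-104.74468646   53.89985325] y front [-53.89006811  53.62885342] plane [-1.60830949e-03 -2.97263587e-04  8.90462432e+01] grip 107 -86.03644510114064 0.16638979044810423
scene x [-103.52489121   43.32316761] y front [-53.52088199  56.14925412] plane [1.46740933e-03 1.03489069e-02 8.94612349e+01] grip 150 -83.03853527088313 3.505116397600233
13.425 [-0.72911274  0.69150595 -0.50250099]
```

View pics/both5.png

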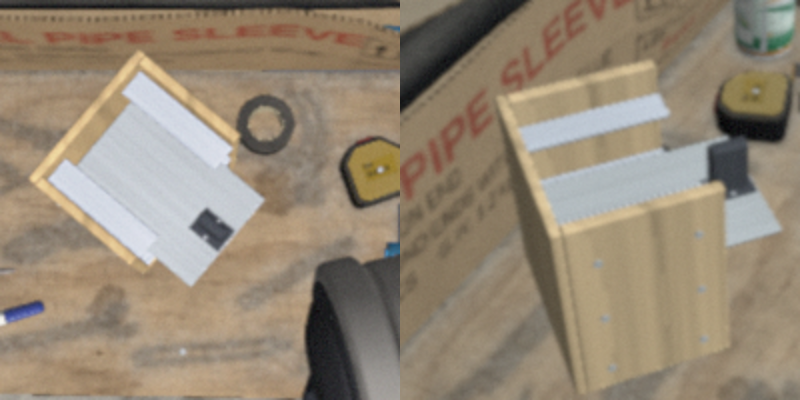

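The sheet lies flat on both middle rails, with its rear edge within about 1 mm of the back. There's time to spare, so I'll nudge the grip lightly with shut fingers to make sure it is fully home.

```bash
python3 - <<'E'
from h import *
p=lambda x,z:[*(RC+x*X),z]
gripper_to(0.0,f_grip=20)
move_straight(p(-150,180),max_speed=150); move_straight(p(-135,98),max_speed=100,contact_N=8)
print(move_straight(p(-100,98),max_speed=25,contact_N=5)); s=get_state();x=(s["tcp_pos"][:2]-RC)@X; print("rx",x,s["ft_force"])
move_straight(p(x-40,98),max_speed=80); move_straight(p(-150,250),max_speed=150); move_straight(p(-230,260),max_speed=150)
im,d,P,c=cloud("top"); a=P[...,:2]-RC; rx=a@X; ry=a@np.array([-X[1],X[0]])
g=(abs(P[...,2]-132)<5)&(rx>-115)&(rx<-62)&(abs(ry)<30)
k=(abs(P[...,2]-89)<6)&(rx>-130)&(rx<65)&(abs(ry)<35)
print("grip",np.median(rx[g]),np.median(ry[g]),np.median(P[g][:,2]),"sheet x",np.percentile(rx[k],[.5,99.5]),"z rear/front",np.median(P[k&(rx>20)][:,2]),np.median(P[k&(rx<-70)][:,2]),get_state()["t"])
cv2.imwrite("pics/top6.png",cv2.resize(im[100:300,230:430],None,fx=2.5,fy=2.5)[...,::-1])
E
```

```text
True
rx -111.74790050360879 [-0.33058657  0.39515056 -0.00688468]
grip -85.78688125152394 -0.01838847983895192 131.69298269161044 sheet x [-104.67288142   54.72960948] z rear/front 89.13496278676422 89.4185587448871 19.275
```

View pics/top6.png

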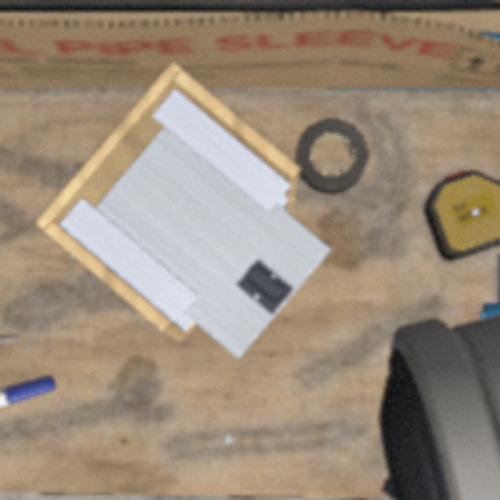

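The nudge touched the grip at about the expected place (TCP at rack x ≈ -112). The sheet's rear edge now reads x = 54.7 against the back at 55, and it lies flat, so I'm handing in.

```bash
python3 -c "
from cell import *
print(hand_in())"
```

```text
the job is handed in; nothing more can be done
None
```

The sheet is on the rack's middle rails, grip outwards, lying flat with its rear edge measured within about 1 mm of the back. The gripper has let go, the arm is clear, and I handed the job in at about 19 s; no verdict came back.

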